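# Unclip the yellow carrier plate

## Robot

A 6-joint arm with a two-finger parallel gripper is mounted at the origin on the work surface. World frame = base frame: x ahead of the robot, y to its left, z up, the work surface at z = 0. Lengths are in m, angles in rad, forces in N, time in s.
With the tool pointing down it reaches from about 0.35 to 0.725 m from the base axis. Payload 4.3 kg.
Tool frame: the origin (TCP) lies at the centre of the arm's flange, where the gripper is bolted on; the fingertips stand 173 mm ahead of it and the grasp point (between the pads) lies robot.grasp_offset ahead of it (robot.grasp_offset is the distance from the TCP to the grasp point, in m); z points along the fingers, y is the line along which they close (so a half turn about z gives the same grasp; the last joint's range is limited). The gripper opens to 85 mm and grips with 20 to 120 N. Pads are 22 mm wide; open, the fingers measure 114 mm over their backs; the gripper's body (76 mm by 85 mm) begins 54 mm behind the grasp point. The pads swing forward as they close: fully open they stand 13 mm farther back than shut.
Start: joints at [1.085, 0.377, 0.081, 1.274, 0, 1.46], TCP at [0.211, 0.535, 0.405] pointing down, gripper open.
Joint ranges: [-2.72, 2.72], [-0.84, 1.66], [-1.02, 1.22], [-1.77, 2.12], [-1.37, 1.28], [-3.14, 3.14]. Speed limits (rad/s): [2.57, 2.57, 3.14, 3.14, 3.14, 3.14].

## Interface

Orientations are given as a unit quaternion [x, y, z, w].
In Python, from station import robot gives the robot as it stands. Calls block until the motion is done:
- robot.reach(position, orientation): joint-space move of the TCP to a pose.
- robot.line_to(position, rotation=None, rate=0.15, f_stop=None): straight line of the TCP; rotation=None keeps the orientation; rate is the mean speed in m/s. With f_stop (N) it stops when the force on the tool has changed by that much, and returns True; else False.
- robot.set_joints(angles): joint-space move.
- robot.set_gripper(opening, f_grip=None): finger opening in m; f_grip is the grip in N (None keeps the last); returns when the fingers have stopped.
- robot.wait(seconds).
- robot.ik(position, orientation): joint angles nearest the present ones, or None.
- robot.get_obs(): the state.
- robot.snapshot(name): name is "scene" or "top" or "wrist"; returns a dict with "pixels" (420x560x3 uint8, blue, green, red), "K" (3x3 intrinsics, pixels), "pose" (4x4, takes a point from camera to world coordinates). Camera axes: x right, y up, looking along -z (the intrinsics and any distortion apply to the point x, -y, -z); pixel columns grow to the right and rows downward; lengths in m; the calibration is good to about 2 mm. A picture is of the moment at which its call begins. There is no depth.
A pose or a line that the arm cannot do raises robot.PlanningError and nothing moves.
- robot.hand_in(): hands the job in; it is judged then, once.
The state is a dict: "time": time; "joints": joint angles; "joint_velocities": joint speeds; "joint_torque": joint torques, N m; "ee_pos": TCP position; "eef_rot": TCP orientation; "ft_force": force on the tool from outside, world axes, zero at the start; "torque": the same for the moment, N m; "width": finger opening in m; "finger_force": force on a finger pad.
Only numpy, scipy, OpenCV 4.12 (cv2) and the standard library are available. Lean on these libraries where they do the work, as an engineer would, in place of code of your own. Each camera call takes 0.05 s, during which the arm holds its last target. There are 200 camera calls.

## Task

Two bench mixers have their carrier plates held on by a red spring clip. Take the hooked pick from the pale mat, put its hook in the pull loop of the clip on the mixer with the yellow plate, and pull the clip straight out of its spindle groove with the pick, keeping your fingers off the clip; leave it lying flat on the yellow plate in front of the spindle, clear of it. Then lay the pick flat on the mat again where it was, and leave the clip of the blue mixer where it sits.

Things in the scene. Friction and masses are not known exactly. Their poses are not given: they have to be found in the camera images.
- pick: Hooked pick, 80 g, lying on a pale 4 mm mat. Orange handle bar x -155 to -75 mm, 24 wide, 24 high: grasp it mid-length. A gooseneck shank runs 32 mm above the handle's underside to x 0, where the hook, a 6 mm pin, turns down and ends 1 mm above underside level. Origin: on the pin's axis at underside level; x from handle to hook (at the start roughly away from the robot), z up. Spatula about 10 cm to its left.
- yellow_clip: Red spring clip on the yellow mixer, flat, 6 mm thick. Origin: underside, on the spindle's axis when seated. Pull loop on its -x side: opening x -13 to -35, y -12 to 12 mm; outer bar x -36 to -41. Jaws (x -11 to 11, y +-13 mm) grip the spindle, open to +x. Comes off only towards its -x: about 7 N to spring the jaws, then loose (it may jump a few mm); clear of the spindle's head after 25 mm.
- blue_clip: The identical red clip on the blue mixer, same frame. Leave it alone.
- yellow_unit: Mixer with yellow plate, fixed. Origin: on the table under the spindle. Plate top 50 mm up, x -85 to 70, y +-55 mm; bare on the -x side, which looks to the robot. Spindle: groove 16 mm across, 50 to 59 mm up, under a head 26 mm across, top at 71. Tubes 84 mm high behind, x 54. The clip sits with its axes along this body's and is pulled along -x. Blue mixer: the same shape, blue plate.
Not all that is in view belongs to the job. What is shaped like the pick but purple is not meant. Leave any black look-alike of the yellow_clip alone.

How it is judged:
On the way, in this order (a step that is already met when the one before it is completed fails the run):
1. the pick's hook stands in the pull loop of the yellow mixer's clip, which is still seated in its groove (x of pick in the frame of yellow_clip between -0.037 and -0.011 m and y of pick in the frame of yellow_clip between -0.014 and 0.014 m and z of pick in the frame of yellow_clip below 0.005 m and x of yellow_clip in the frame of yellow_unit above -0.006 m), for 0.1 s.
2. the clip has been drawn off the spindle with the hook still in its loop (x of yellow_clip in the frame of yellow_unit below -0.028 m and x of pick in the frame of yellow_clip between -0.037 and -0.011 m and y of pick in the frame of yellow_clip between -0.014 and 0.014 m and z of pick in the frame of yellow_clip below 0.005 m), for 0.1 s.
At the end, for the whole second after the job is handed in: The yellow mixer's clip rests flat (8 degrees) on the yellow plate, 28 to 65 mm in front of its seat and within 30 mm of the middle line; the pick rests flat (8 degrees), its hook within 60 mm of where it started; the blue mixer's clip has moved less than 10 mm (x of yellow_clip in the frame of yellow_unit between -0.065 and -0.028 m and y of yellow_clip in the frame of yellow_unit between -0.03 and 0.03 m and z of yellow_clip in the frame of yellow_unit between 0.046 and 0.055 m and angle between each of yellow_clip, pick's own z axis and vertical below 0.15 rad and linear speed of each of yellow_clip, pick below 0.02 m/s and angular speed of each of yellow_clip, pick below 0.3 rad/s and distance of pick from where it was at the start of the episode below 0.06 m and distance of blue_clip from where it was at the start of the episode below 0.01 m); the robot touches nothing.
It fails at once if the blue mixer's clip is shifted by more than 10 mm (distance of blue_clip from where it was at the start of the episode above 0.01 m).
It fails at once if the fingers touch the yellow mixer's clip (contact force between the fingers and yellow_clip above 0.5 N).
It also fails if it takes over 48 s, if anything falls off the work surface, if the arm or the gripper's body presses on something with over 40 N, if the wrist force passes 120 N, or if a joint passes its speed limit or range.

## Working session

There is one attempt and no reset: what is moved stays moved. The work goes in short steps, each a Python script; the robot and the scene stay as the last script left them, time stands still between calls to the robot, and variables do not carry over. Pictures are saved under pics/ and viewed, at most 10 in all, crops included, and the job is handed in when it is done.

```bash
mkdir -p pics; ls; python3 - <<'E'
from station import robot
import cv2,numpy as np
for n in ("scene","top"):
    s=robot.snapshot(n); cv2.imwrite(f"pics/{n}0.png",s["pixels"]); np.savez(f"{n}0.npz",**s)
    print(n,s["K"].tolist(),np.round(s["pose"],3).tolist(),[k for k in s])
print(robot.grasp_offset,robot.get_obs())
E
```

```text
pics
scene [[458.4981796389076, 0.0, 281.9585325460403], [0.0, 458.4981796389076, 210.7511899071387], [0.0, 0.0, 1.0]] [[-0.138, -0.642, 0.754, 1.249], [0.99, -0.075, 0.117, 0.099], [-0.019, 0.763, 0.646, 0.694], [0.0, 0.0, 0.0, 1.0]] ['pixels', 'K', 'pose']
top [[521.7135531727525, 0.0, 279.5139131762547], [0.0, 521.7135531727525, 208.87244557676922], [0.0, 0.0, 1.0]] [[0.013, 0.985, -0.174, 0.363], [-1.0, 0.015, 0.01, -0.012], [0.013, 0.173, 0.985, 1.037], [0.0, 0.0, 0.0, 1.0]] ['pixels', 'K', 'pose']
0.1547 {'time': 0.1, 'joints': array([1.08471163e+00, 3.77992009e-01, 7.97538122e-02, 1.27440313e+00,
       2.32128126e-06, 1.46051191e+00]), 'joint_velocities': array([ 0.00053612, -0.00263426,  0.00180777,  0.00027218, -0.00033586,
        0.0004087 ]), 'joint_torque': array([ 1.78829836e-03, -4.64692354e+01,  2.70583034e+01,  1.19383639e-02,
       -1.72028194e-05,  1.41002167e-05]), 'ee_pos': array([0.2108911 , 0.53463379, 0.40385067]), 'eef_rot': array([ 1.86796331e-01,  9.82398229e-01, -8.81450182e-04, -2.72126350e-04]), 'ft_force': array([ 0.78497404,  0.13646499, -0.05054765]), 'torque': array([-0.00572692,  0.01665929,  0.05207256]), 'finger_force': 0.0, 'width': 0.08540345114158483}
```

View pics/scene0.png

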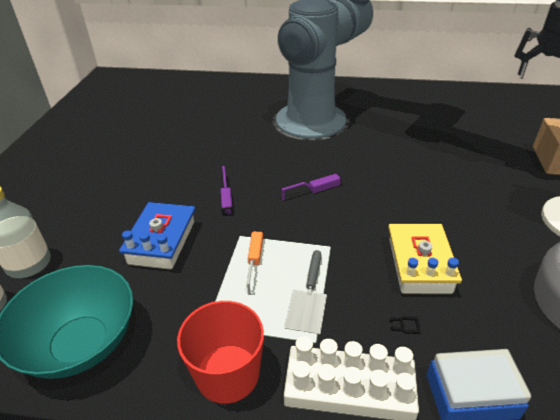

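View pics/top0.png

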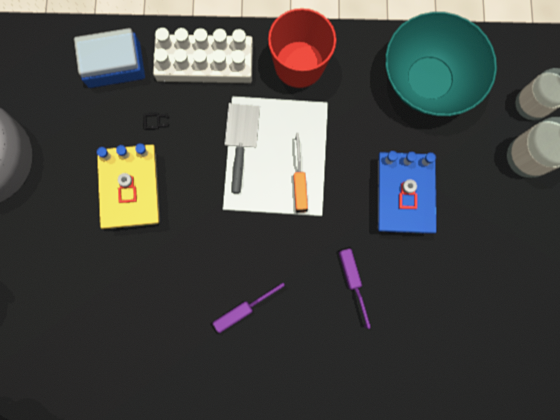

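The top view shows the orange pick at (300,190) with its hook near (297,137), on the mat. The yellow mixer is at (127,187) with its red clip, and the blue mixer is at (408,192). The purple picks at (250,307) and (355,287) and the black clip at (156,121) are decoys. I'm measuring now and making an enlarged crop to confirm.

```bash
cat > h.py <<'E'
import cv2,numpy as np
from scipy.spatial.transform import Rotation as R
def ray(s,uv,z):
    """pixels (N,2) -> world points on plane z"""
    uv=np.atleast_2d(uv).astype(float); K=s["K"]; P=s["pose"]
    d=np.c_[(uv[:,0]-K[0,2])/K[0,0],-(uv[:,1]-K[1,2])/K[1,1],-np.ones(len(uv))]@P[:3,:3].T
    return P[:3,3]+d*((z-P[2,3])/d[:,2])[:,None]
def mask(s,lo,hi):
    return cv2.inRange(cv2.cvtColor(s["pixels"],cv2.COLOR_BGR2HSV),lo,hi)
def blobs(m,amin=30):
    c,_=cv2.findContours(m,cv2.RETR_EXTERNAL,cv2.CHAIN_APPROX_NONE)
    return sorted([k for k in c if cv2.contourArea(k)>amin],key=cv2.contourArea,reverse=True)
def rect(s,c,z):
    """centre, sizes, angle (deg) of the min-area rectangle of a contour projected to plane z"""
    p=ray(s,c[:,0,:],z)[:,:2].astype(np.float32)
    return cv2.minAreaRect(p*1000)
ORANGE=((8,150,80),(17,255,255)); YELLOW=((22,120,80),(35,255,255)); RED=((0,170,80),(5,255,255))
def down(yaw):
    """tool z down, tool x at heading yaw"""
    return (R.from_euler('z',yaw)*R.from_euler('x',np.pi)).as_quat()
E
python3 - <<'E'
from h import *
s=dict(np.load("top0.npz"))
for n,col,z in(("or",ORANGE,.028),("ye",YELLOW,.05),("red",RED,.056)):
    for c in blobs(mask(s,*col)): print(n,np.round(c[:,0].mean(0)),rect(s,c,z))
print("hook",ray(s,[[296,134],[297,137]],.03)); print("spindle",ray(s,[125,181],.071), ray(s,[410,186],.071))
a=s["pixels"]; f=lambda x0,y0:cv2.resize(a[y0:y0+110,x0:x0+90],None,fx=4,fy=4,interpolation=cv2.INTER_CUBIC)
cv2.imwrite("pics/crop.png",np.hstack([f(85,130),f(255,120)]))
E
```

```text
or [300. 191.] ((577.32470703125, -63.195533752441406), (73.74085235595703, 21.804555892944336), 3.9885623455047607)
ye [128. 182.] ((578.0184936523438, 271.7682800292969), (159.4209442138672, 113.01641082763672), 6.43138313293457)
red [301.  46.] ((870.9356079101562, -67.75762176513672), (163.89366149902344, 138.27333068847656), 17.490079879760742)
red [128. 193.] ((569.5193481445312, 269.7583923339844), (46.75798416137695, 30.49167823791504), 3.8114731311798096)
hook [[ 0.69376522 -0.05424075  0.03      ]
 [ 0.68751896 -0.05630157  0.03      ]]
spindle [[0.58198466 0.27021877 0.071     ]] [[ 0.58112034 -0.27022164  0.071     ]]
```

View pics/crop.png

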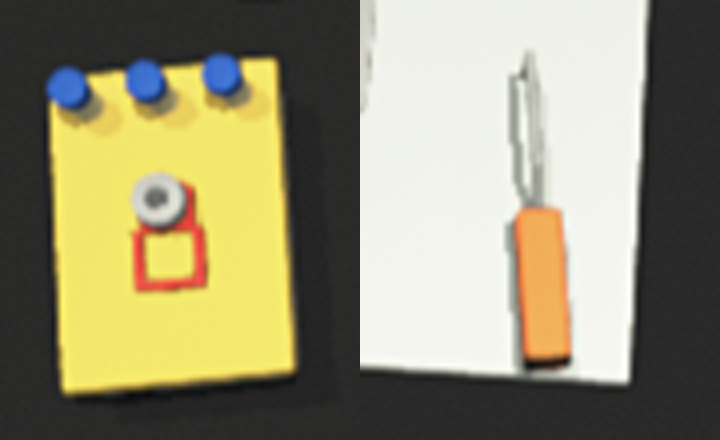

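The crop confirms it: the red clip on the yellow plate (loop at about (127,194) in the top image) and the orange-handled pick, hook up and away from the robot. Both match the description by colour and place. Next I take close wrist looks at both.

```bash
python3 - <<'E'
from station import robot
from h import *
for n,p in(("unit",[.50,.262,.36]),("pick",[.577,-.063,.36])):
    best=None
    for a in(0,np.pi):
        q=down(np.radians(4)+a); j=robot.ik(p,q); print(n,a,None if j is None else np.round(j,2))
        if j is not None and (best is None or abs(j[5])<abs(best[1])): best=(q,j[5])
    robot.reach(p,best[0]); s=robot.snapshot("wrist"); np.savez(f"w_{n}.npz",**s); cv2.imwrite(f"pics/w_{n}.png",s["pixels"])
    print(np.round(s["pose"],3).tolist(),s["K"][0],robot.get_obs()["time"])
a=[cv2.resize(cv2.imread(f"pics/w_{n}.png"),(400,300)) for n in("unit","pick")]
cv2.imwrite("pics/w2.png",np.hstack(a))
E
```

```text
unit 0 [ 0.37  0.37 -0.04  1.16  0.   -2.84]
unit 3.141592653589793 [ 0.37  0.37 -0.04  1.16  0.    0.3 ]
[[-0.071, -0.946, -0.315, 0.419], [0.997, -0.067, -0.024, 0.257], [0.001, -0.316, 0.949, 0.33], [0.0, 0.0, 0.0, 1.0]] [309.14112476   0.         280.22983183] 1.6333
pick 0 [-0.22  0.4   0.    1.17  0.    2.85]
pick 3.141592653589793 [-0.22  0.4   0.    1.17  0.   -0.29]
[[-0.072, -0.946, -0.315, 0.496], [0.997, -0.068, -0.024, -0.067], [0.001, -0.316, 0.949, 0.329], [0.0, 0.0, 0.0, 1.0]] [309.14112476   0.         280.22983183] 2.95
```

View pics/w2.png

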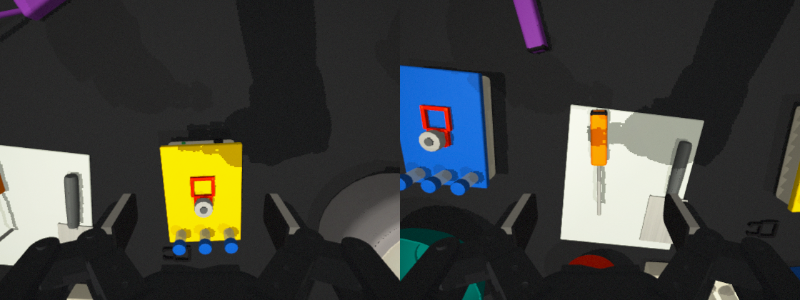

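The wrist views show the yellow unit's clip at about (203,187) and the pick's handle at (598,137) in the half-size montage, with the shank running down the picture to its hook at (600,213). I measure precisely from these.

```bash
python3 - <<'E'
from h import *
s=dict(np.load("w_unit.npz"))
c=[k for k in blobs(mask(s,(0,150,80),(6,255,255))) if 200<k[:,0,0].mean()<350]
for k in c: 
    print("red",k[:,0].min(0),k[:,0].max(0),rect(s,k,.056))
k=blobs(mask(s,(20,120,60),(35,255,255)))[0]; print("yellow",k[:,0].min(0),k[:,0].max(0),rect(s,k,.05))
hs,v=cv2.cvtColor(s["pixels"],cv2.COLOR_BGR2HSV),None
# spindle head: grey, high over plate
g=cv2.inRange(hs,(0,0,90),(180,60,255)); g[:, :250]=0; g[:,320:]=0; g[:265]=0; g[310:]=0
for k in blobs(g): (u,r)=cv2.minEnclosingCircle(k); print("head",u,r,ray(s,u,.071))
# loop hole: inner contour of red
m=mask(s,(0,150,80),(6,255,255)); cs,h=cv2.findContours(m,cv2.RETR_CCOMP,cv2.CHAIN_APPROX_NONE)
for q,i in zip(cs,h[0]):
    if i[3]>=0 and cv2.contourArea(q)>20: print("hole",rect(s,q,.056))
s=dict(np.load("w_pick.npz"))
for k in blobs(mask(s,(5,130,50),(19,255,255))): print("or",k[:,0].min(0),k[:,0].max(0),rect(s,k,.028))
cv2.imwrite("pics/c3.png",np.hstack([cv2.resize(s["pixels"][140:320,230:330],None,fx=3,fy=3,interpolation=2),cv2.resize(dict(np.load("w_unit.npz"))["pixels"][190:370,215:345],None,fx=3,fy=3,interpolation=2)]))
E
```

```text
red [267 247] [299 284] ((565.83251953125, 270.89447021484375), (40.661598205566406, 31.629302978515625), 5.1847968101501465)
yellow [223 199] [339 339] ((579.1268920898438, 272.726318359375), (157.93508911132812, 110.5302505493164), 6.581859111785889)
head (284.64910888671875, 290.52923583984375) 13.309289932250977 [[0.58420158 0.27367356 0.071     ]]
hole ((561.7061157226562, 271.10357666015625), (24.190763473510742, 26.874422073364258), 4.054968357086182)
or [266 160] [289 231] ((580.6015625, -63.28430938720703), (74.52085876464844, 23.016202926635742), 4.459470272064209)
or [270 154] [286 156] ((538.6324462890625, -65.93211364746094), (1.924710750579834, 15.50546932220459), 4.112241268157959)
```

View pics/c3.png

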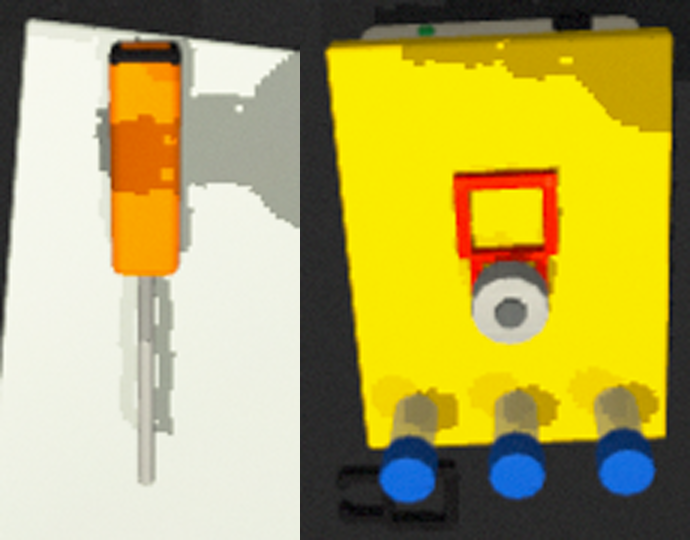

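```bash
python3 - <<'E'
from h import *
s=dict(np.load("w_unit.npz"))
f=lambda a:ray(s,np.array([[215+(x-300)/3,190+y/3] for x,y in a]),.05)[:,:2]
for n,a in(("near",[(330,47),(670,32)]),("far",[(370,446),(665,436)]),("left",[(330,47),(370,446)]),("right",[(670,32),(665,436)])):
    p=f(a); d=p[1]-p[0]; print(n,p.round(4).tolist(),np.degrees(np.arctan2(d[1],d[0])),np.linalg.norm(d))
s=dict(np.load("w_pick.npz"))
print("hook",ray(s,[230+147/3,140+483/3],.039), "handle ends",ray(s,[[230+147/3,140+62/3],[230+147/3,140+42/3],[230+145/3,140+272/3]],.028))
E
```

```text
near [[0.5093, 0.2116], [0.4968, 0.3181]] 96.70456867713703 0.10715928906931298
far [[0.6623, 0.2286], [0.6502, 0.3364]] 96.39920184777533 0.1084499443685267
left [[0.5093, 0.2116], [0.6623, 0.2286]] 6.329260936220336 0.1539459136734277
right [[0.4968, 0.3181], [0.6502, 0.3364]] 6.80865934164915 0.15452086421659486
hook [[ 0.69557459 -0.05382291  0.039     ]] handle ends [[ 0.54403317 -0.06458171  0.028     ]
 [ 0.53760326 -0.06503704  0.028     ]
 [ 0.61729711 -0.06009496  0.028     ]]
```

```bash
cat > h2.py <<'E'
from station import robot
from h import *
Y0=np.radians(4.5); YU=np.radians(6.5); Q0=down(Y0+np.pi); QU=down(YU+np.pi)
H=np.array([.5777,-.0633]); ZG=.180          # grasp TCP; pick underside then at .004
HOLE=np.array([.5617,.2711]); DU=np.array([np.cos(YU),np.sin(YU)])
def tcp_for_hook(hook_xy,under): return [*(np.array(hook_xy)-.115*DU),under-.004+ZG]
def snap(cam,n):
    s=robot.snapshot(cam); np.savez(n+".npz",**s); cv2.imwrite(f"pics/{n}.png",s["pixels"]); return s
E
python3 - <<'E'
from h2 import *
robot.set_gripper(.06,60)
robot.reach([*H,.26],Q0)
print(robot.line_to([*H,ZG],rate=.1,f_stop=8),robot.get_obs()["ee_pos"])
robot.set_gripper(.0,70); o=robot.get_obs(); print(o["width"],o["finger_force"],o["ee_pos"],o["ft_force"])
robot.line_to([*H,ZG+.12],rate=.12)
robot.reach(tcp_for_hook(HOLE,.124),QU)
robot.line_to(tcp_for_hook(HOLE,.085),rate=.1)
o=robot.get_obs(); print(o["time"],o["ee_pos"],o["ft_force"],o["width"])
a=snap("wrist","hov_w")["pixels"];b=snap("top","hov_t")["pixels"]
cv2.imwrite("pics/hov.png",np.hstack([cv2.resize(a[140:360,170:370],None,fx=2,fy=2,interpolation=2),cv2.resize(b[130:240,80:170],None,fx=4,fy=4,interpolation=2)]))
E
```

```text
False [ 0.57827062 -0.06342915  0.18085017]
0.02271335044658187 70.17210602760315 [ 0.57817462 -0.06340677  0.18087606] [-0.51825157  0.74496742  5.01696751]
8.175 [0.44776744 0.25764276 0.26101935] [ 1.27396452 -0.56727394 -1.58829338] 0.02264739176681049
```

View pics/hov.png

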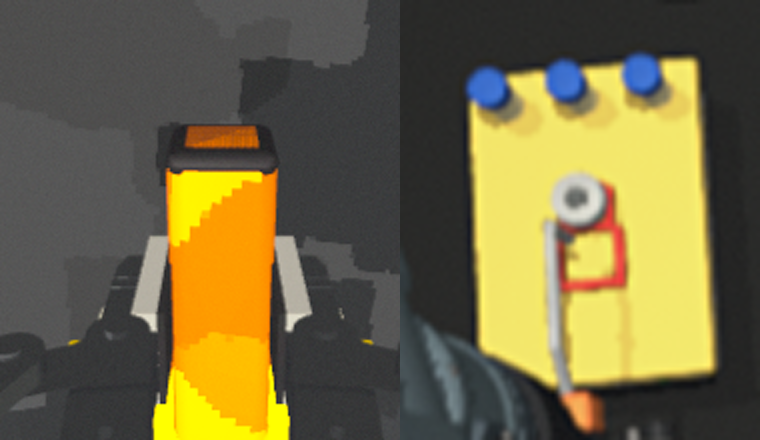

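The wrist crop shows the handle held square in the fingers. In the top crop the shank ends at (551,225) and the pin tip is near (570,238), over the clip's loop. I convert both to check the hook.

```bash
python3 - <<'E'
from h2 import *
s=dict(np.load("hov_t.npz")); f=lambda x,y,z:print(ray(s,[80+(x-400)/4,130+y/4],z).round(4))
f(551,225,.120); f(551,221,.12); f(570,238,.087); f(592,254,.056); f(579,198,.071)
f(560,340,.12)
t=robot.snapshot("scene"); np.savez("hov_s.npz",**t); cv2.imwrite("pics/hov_s.png",cv2.resize(t["pixels"][200:310,370:480],None,fx=5,fy=5,interpolation=2))
E
```

```text
[[0.561  0.2682 0.12  ]]
[[0.5629 0.2683 0.12  ]]
[[0.5621 0.2691 0.087 ]]
[[0.561  0.2673 0.056 ]]
[[0.5849 0.2709 0.071 ]]
[[0.5089 0.2607 0.12  ]]
```

View pics/hov_s.png

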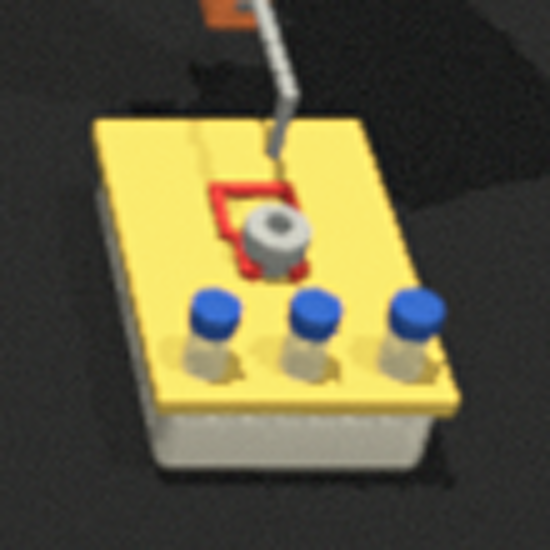

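The hook agrees with the loop centre to about 2 mm in the same camera. Lowering and pulling.

```bash
python3 - <<'E'
from h2 import *
print(robot.line_to(tcp_for_hook(HOLE,.0515),rate=.04,f_stop=6)); robot.wait(.3)
o=robot.get_obs(); print(o["ee_pos"],o["ft_force"],o["time"])
z=o["ee_pos"][2]-ZG+.004
if z<.056:
    for d in(-.012,-.03,-.05):
        robot.line_to(tcp_for_hook(HOLE+d*DU,min(z,.0515)),rate=.04); o=robot.get_obs(); print(d,o["ee_pos"],o["ft_force"])
robot.wait(.2); print(robot.get_obs()["time"])
b=snap("top","pull_t")["pixels"];a=snap("scene","pull_s")["pixels"]
cv2.imwrite("pics/pull.png",np.hstack([cv2.resize(a[200:310,370:480],None,fx=4,fy=4,interpolation=2),cv2.resize(b[130:240,80:170],None,fx=4,fy=4,interpolation=2)]))
E
```

```text
False
[0.44753107 0.2581323  0.22769499] [-0.59724072 -0.15496442 -0.64521085] 9.6083
-0.012 [0.43601095 0.25689754 0.22801319] [ 3.86428278  1.33877598 -1.12279526]
-0.03 [0.41693126 0.25450728 0.22706658] [-0.69369552  0.29139209 -1.2138672 ]
-0.05 [0.39766242 0.25243636 0.22756452] [ 0.13656574  0.24109665 -1.09225916]
11.5083
```

View pics/pull.png

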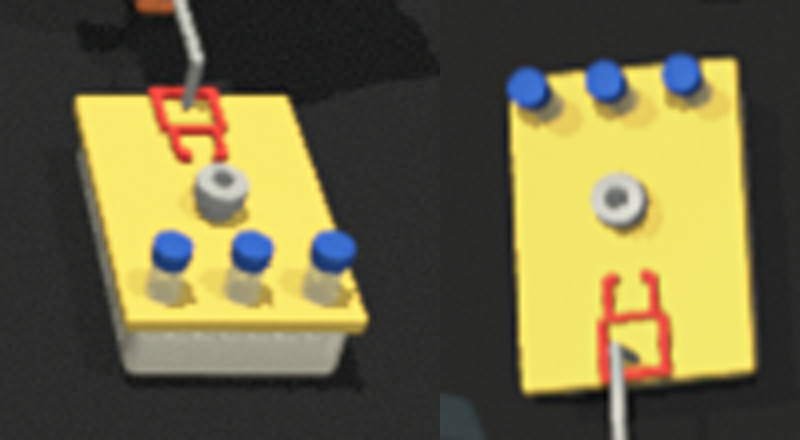

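The clip is off the spindle, lying flat with the hook still in its loop. In the top crop the loop spans (602-668, 318-375). I check the distance pulled.

```bash
python3 - <<'E'
from h2 import *
s=dict(np.load("pull_t.npz"))
S0=ray(s,[80+(619-440)/4,130+200/4],.071)[0,:2]
for k in blobs(mask(s,(0,120,80),(8,255,255)),15):
    if k[:,0,0].mean()<200:
        p=ray(s,k[:,0],.056)[:,:2]-S0; x=p@DU; y=p@[-DU[1],DU[0]]; print(x.min(),x.max(),y.min(),y.max(),k[:,0].min(0),k[:,0].max(0))
E
```

```text
-0.08270472802502304 -0.0324888559393448 -0.015146616666387886 0.017065403380126565 [120 198] [137 225]
```

Clip origin is at about -42 mm, well inside the window. I unload the hook, lift out, and return the pick.

```bash
python3 - <<'E'
from h2 import *
P=HOLE-.043*DU
robot.line_to(tcp_for_hook(P,.0515),rate=.04)
robot.line_to(tcp_for_hook(P,.075),rate=.04)
robot.line_to(tcp_for_hook(P,.124),rate=.12)
robot.reach([*H,ZG+.10],Q0)
robot.line_to([*H,ZG+.015],rate=.12)
print(robot.line_to([*H,ZG+.0005],rate=.03,f_stop=6)); o=robot.get_obs(); print(o["ee_pos"],o["ft_force"])
robot.set_gripper(.06); robot.wait(.2)
robot.line_to([*H,.26],rate=.1); robot.line_to([*H,.36],rate=.2); robot.wait(.3)
print(robot.get_obs()["time"])
a=snap("wrist","end_w")["pixels"];b=snap("top","end_t")["pixels"]
cv2.imwrite("pics/end.png",np.hstack([cv2.resize(a[100:350,180:400],None,fx=1.76,fy=1.76),cv2.resize(b[130:240,80:170],None,fx=4,fy=4,interpolation=2)]))
for n in("w_pick","end_w"):
    s=dict(np.load(n+".npz"))
    print([rect(s,k,.028) for k in blobs(mask(s,(5,130,50),(19,255,255)))[:1]])
E
```

```text
True
[ 0.57763237 -0.06335061  0.18086408] [-0.66841643 -0.19998394  4.32219202]
18.4833
[((580.6015625, -63.28430938720703), (74.52085876464844, 23.016202926635742), 4.459470272064209)]
[((580.0526123046875, -62.490421295166016), (74.2913818359375, 22.9139347076416), 4.9748215675354)]
```

View pics/end.png

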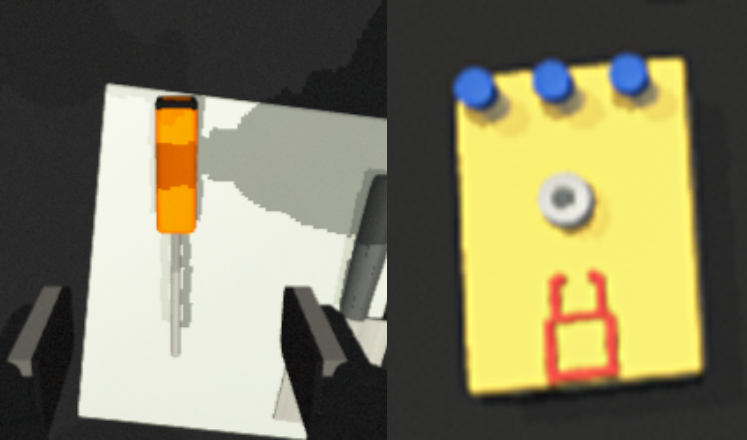

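The pick lies flat where it was (handle at (176,165) in the crop), and the clip lies flat in front of the spindle (loop at (582,345)).

```bash
python3 -c "
from station import robot
print(robot.hand_in())"
```

```text
the job is handed in; nothing more can be done
None
```

I drew the yellow mixer's clip off with the pick and left it flat on the plate about 42 mm in front of its seat, laid the pick back within about 1 mm of where it was, never went near the blue clip, and handed the job in after about 18.5 s; no verdict was returned.

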